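# Wake and touch-test the heat-sink board

## Task

Of the two touch-key boards on the bench, test the one that carries the finned heat sink: with the fingertips press its push button fully down and let it up again, then touch the cap of the middle one of its three springs lightly, so that it just gives a few millimetres, stay on it for about half a second and withdraw. Do not squash that spring nearly flat or lean hard on the board, leave its other two springs alone, and do not lift or shift the board. Do not touch the second board, and leave everything else where it is.

Things in the scene. Friction and masses are not known exactly. Their poses are not given: they have to be found in the camera images.
- finned: The board to test: green, on a black tray 116 (x) x 166 (y) mm, loose, 0.55-0.9 kg; the only board with a finned aluminium heat sink (50 x 64 mm, 44 mm above the bench, at x -22, y -35 mm). Origin under the tray's centre, z up; at yaw 0, x points away from the robot, y to its left. Touch springs at x +30 mm, y +50 (left), 0 (middle), -50 (right); button at x -25, y +50; green face 18 mm up.
- finned_button_top (a point): centre of the top of the finned board's push button: a round black button 18 mm across, its top 35 mm above the bench when up, in a grey square housing 22 mm wide and 26 mm high above the bench; moves down with the button
- finned_button (a joint): push button of the finned board: 0 up, 0.006 m fully down; springs back by itself; needs 1.4 N to start and 5 N to go fully down
- finned_mid_top (a point): centre of the cap of the middle touch spring: a steel cap 18 mm across on a bare coil spring, 26 mm tall above the green face (cap top 44 mm above the bench when free); moves down with the cap
- finned_mid (a joint): how far the middle spring of the finned board is pushed down: 0 free, 0.014 m flat; soft, 0.4 N to start and 0.45 N more per mm; springs back by itself
- finned_left (a joint): the same for the left spring of the finned board (board y +50 mm)
- finned_right (a joint): the same for the right spring of the finned board (board y -50 mm)
- other: a second board on a tray, the same size, with the same button and three springs in the same places, but with two upright black can capacitors (22 mm wide, top 49 mm above the bench) instead of the heat sink; to be left alone. Origin and axes as for the finned board.
- bottle: Bystander: closed white flux bottle, 32 mm wide, 75 mm tall, upright between the two boards; origin under its foot
- capacitor: Bystander: spare black can capacitor standing upright, 24 mm wide, 40 mm tall, between the two boards, nearer the robot; origin under its foot
- tape: Bystander: black tape roll lying flat, 90 mm outside, 38 mm tall; origin under its centre
- sink: Bystander: spare finned aluminium heat sink lying loose on the bench, 50 x 64 x 26 mm, on no board; origin under its centre
- driver: Bystander: screwdriver with a black handle, 170 mm long, lying on the bench; own x runs from handle to tip
- tin: Bystander: open aluminium tin, 64 mm wide, 50 mm tall; origin under its foot
- header: Bystander: small black pin header, 20 x 50 x 20 mm, lying on the bench; origin under its centre
Things that resemble listed ones, but are neither listed nor needed, are in the scene too. What is shaped like the finned but pink or white is not meant.

How it is judged (in metres and radians):
On the way, in this order (a step that is already met when the one before it is completed fails the run):
1. the finned board's push button is pressed fully down (at least 4.5 of 6 mm) by the fingers (value of joint finned_button above 0.0045 m and contact force between the fingers and finned above 0.3 N), for 0.05 s.
2. the button has come up again (value of joint finned_button below 0.0015 m), for 0.05 s.
3. the fingers rest on the middle spring, 1 to 10.5 mm down, for 0.3 s, with the button up (value of joint finned_mid between 0.001 and 0.0105 m and value of joint finned_button below 0.0015 m and contact force between the fingers and finned above 0.2 N), for 0.3 s.
At the end, for the whole second after the job is handed in: The finned board lies flat within 15 mm of its start and at rest, its button and all three springs are up, the second board is within 5 mm and every bystander within 20 mm of its start (value of joint finned_button below 0.0015 m and value of joint each of finned_mid, finned_left, finned_right below 0.001 m and distance of finned from where it was at the start of the episode below 0.015 m and height (world z) of finned below 0.006 m and angle between finned's own z axis and vertical below 0.05 rad and linear speed of finned below 0.01 m/s and distance of other from where it was at the start of the episode below 0.005 m and distance of each of bottle, capacitor, tape, sink, driver, tin, header from where it was at the start of the episode below 0.02 m); the robot touches nothing.
It fails at once if the middle spring of the finned board is squashed nearly flat (more than 10.5 of 14 mm), or its left or right spring is pushed down more than 1.5 mm (value of joint finned_mid above 0.0105 m or value of joint any of finned_left, finned_right above 0.0015 m).
It fails at once if the robot touches the second board (contact force between any of the arm, the fingers and other above 0.5 N).
It fails at once if the finned board is lifted (6 mm), tipped (0.1 rad) or shifted (15 mm) (height (world z) of finned above 0.006 m or angle between finned's own z axis and vertical above 0.1 rad or distance of finned from where it was at the start of the episode above 0.015 m).
It fails at once if the robot leans on the finned board with more than 40 N (contact force between any of the fingers, the arm and finned above 40 N).
It fails at once if a bystander is moved by more than 20 mm (distance of any of bottle, capacitor, tape, sink, driver, tin, header from where it was at the start of the episode above 0.02 m).
It also fails if it takes over 38 s, if anything falls off the work surface, if the arm or the gripper's body presses on something with over 40 N, if the wrist force passes 120 N, or if a joint passes its speed limit or range.

## Robot

A 7-joint arm with a two-finger parallel gripper is mounted at the origin on the work surface. World frame = base frame: x ahead of the robot, y to its left, z up, the work surface at z = 0. Lengths are in m, angles in degrees, forces in N, time in s.
With the tool pointing down it reaches from about 0.4 to 0.925 m from the base axis. Payload 5.6 kg.
Tool frame: the origin (TCP) lies on the front face of the gripper's body, between the roots of the fingers; the fingertips stand 73 mm ahead of it and the grasp point (between the pads) lies 54 mm ahead of it; z points along the fingers, y is the line along which they close (so a half turn about z gives the same grasp; the last joint's range is limited). The gripper opens to 85 mm and grips with 20 to 120 N. Pads are 22 mm wide; open, the fingers measure 114 mm over their backs; the gripper's body (76 mm by 85 mm) begins 54 mm behind the grasp point. The pads swing forward as they close: fully open they stand 13 mm farther back than shut.
Start: joints at [66.005, 26.786, -0.665, 91.828, 0.344, 61.387, -3.226], TCP at [0.239, -0.605, 0.304] pointing down, gripper open.
Joint ranges: [-144.91, 144.91], [-17.63, 115.5], [-89.93, 88.59], [15.96, 139.68], [-74.01, 254.01], [8.47, 105.57], [-167.45, 167.45]. Speed limits (degrees/s): [147.25, 147.25, 180, 180, 180, 180, 180].

## Interface

Orientations are given as [roll, pitch, yaw] about the fixed x, y, z axes, in that order (R = Rz(yaw) Ry(pitch) Rx(roll)).
In Python, from plant import * gives the robot as it stands. Calls block until the motion is done:
- reach(position, orientation): joint-space move of the TCP to a pose.
- move_straight(position, orientation=None, speed=0.15, contact_N=None): straight line of the TCP; orientation=None keeps the orientation; speed is the mean speed in m/s. With contact_N (N) it stops when the force on the tool has changed by that much, and returns True; else False.
- set_joints(angles): joint-space move.
- set_gripper(opening, strength=None): opening from 0.0 (shut) to 1.0 (fully open); strength is the grip in N (None keeps the last); returns when the fingers have stopped.
- wait(seconds).
- solve_ik(position, orientation): joint angles nearest the present ones, or None.
- get_state(): the state.
- grab_frame(name): name is "side" or "top"; returns a dict with "frame" (384x512x3 uint8, red, green, blue), "range_z" (384x512 float32, m along the optical axis (not along the pixel's ray), 0 where there is no reading), "K" (3x3 intrinsics, pixels), "R" (3x3) and "t" (3): a world point X has camera coordinates R X + t. Camera axes: x right, y down, z forward; pixel columns grow to the right and rows downward; lengths in m; the calibration is good to about 2 mm. A picture is of the moment at which its call begins.
A pose or a line that the arm cannot do raises Unreachable and nothing moves.
- hand_in(): hands the job in; it is judged then, once.
The state is a dict: "time": time; "joint_pos": joint angles; "joint_vel": joint speeds; "joint_efforts": joint torques, N m; "tcp_pos": TCP position; "orientation": TCP orientation; "ft_force": force on the tool from outside, world axes, zero at the start; "ft_torque": the same for the moment, N m; "opening": opening from 0.0 (shut) to 1.0 (fully open); "gripper_force": force on a finger pad.
Only numpy, scipy, OpenCV 4.12 (cv2) and the standard library are available. Lean on these libraries where they do the work, as an engineer would, in place of code of your own. Each camera call takes 0.05 s, during which the arm holds its last target. There are 200 camera calls.

## Working session

There is one attempt and no reset: what is moved stays moved. The work goes in short steps, each a Python script; the robot and the scene stay as the last script left them, time stands still between calls to the robot, and variables do not carry over. Pictures are saved under pics/ and viewed, at most 10 in all, crops included, and the job is handed in when it is done.

```bash
mkdir -p pics; python3 - <<'E'
from plant import *
import cv2,numpy as np,pickle
for n in("top","side"):
    f=grab_frame(n); pickle.dump(f,open(n+".pkl","wb"))
    cv2.imwrite(f"pics/{n}.png",cv2.resize(f["frame"][:,:,::-1],(800,600),interpolation=cv2.INTER_CUBIC))
    print(n,f["K"],f["R"],f["t"])
E
```

```text
top [[394.86383372   0.         255.93050799]
 [  0.         394.86383372 190.07321296]
 [  0.           0.           1.        ]] [[-0.02046524 -0.99957427 -0.02079549]
 [-0.99268899  0.02279019 -0.11852923]
 [ 0.1189527   0.01821773 -0.99273278]] [0.17755466 0.49992048 1.17745825]
side [[367.10237124   0.         257.19879008]
 [  0.         367.10237124 185.63006617]
 [  0.           0.           1.        ]] [[-0.71989572 -0.6940714   0.00387861]
 [-0.45523207  0.46793685 -0.75749513]
 [ 0.52394076 -0.54708316 -0.6528293 ]] [0.44182233 0.20169117 0.93960995]
```

View pics/top.png

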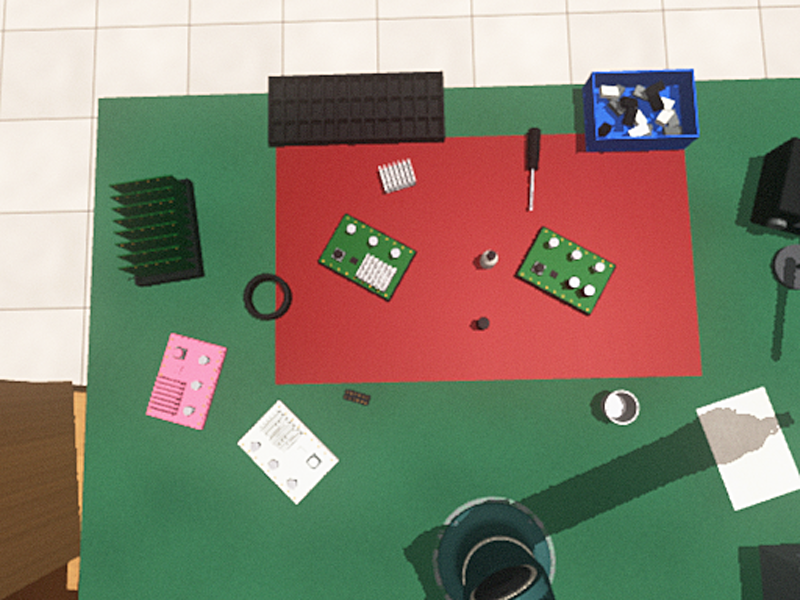

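View pics/side.png

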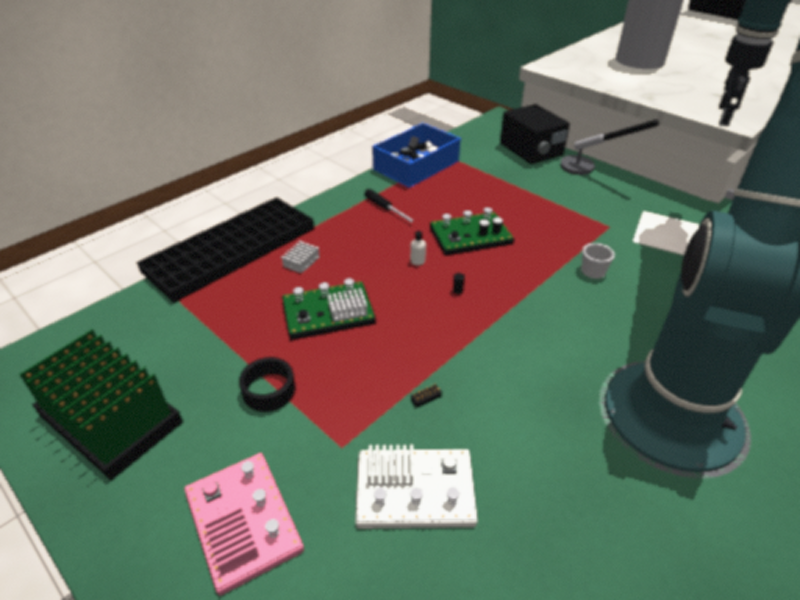

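Top view at 800x600: the candidates are a green board with fins (367,257), a green board with two cans (566,270), and the pink (187,380) and white (288,452) lookalikes. The loose heat sink is at (397,176). I choose the green board at (367,257). Its springs appear at (351,229), (373,240) and (395,253), and its button at (338,254). I'll check this in a close crop.

```bash
cat > h.py <<'E'
import numpy as np,pickle,cv2
def load(n): return pickle.load(open(n+".pkl","rb"))
def at_z(f,u,v,z):
    R,t,K=f["R"],f["t"],f["K"]; c=-R.T@t
    d=R.T@np.linalg.inv(K)@[u,v,1]; return c+d*(z-c[2])/d[2]
def proj(f,X):
    p=f["K"]@(f["R"]@np.asarray(X)+f["t"]); return p[:2]/p[2]
E
python3 - <<'E'
from h import *
f=load("top"); s=load("side")
a=cv2.resize(f["frame"][130:198,197:273,::-1],None,fx=8,fy=8,interpolation=cv2.INTER_CUBIC)
cv2.imwrite("pics/ct.png",a)
b=cv2.resize(s["frame"][172:220,175:245,::-1],None,fx=10,fy=10,interpolation=cv2.INTER_CUBIC)
cv2.imwrite("pics/cs.png",b)
E
```

```text
(no output)
```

View pics/ct.png

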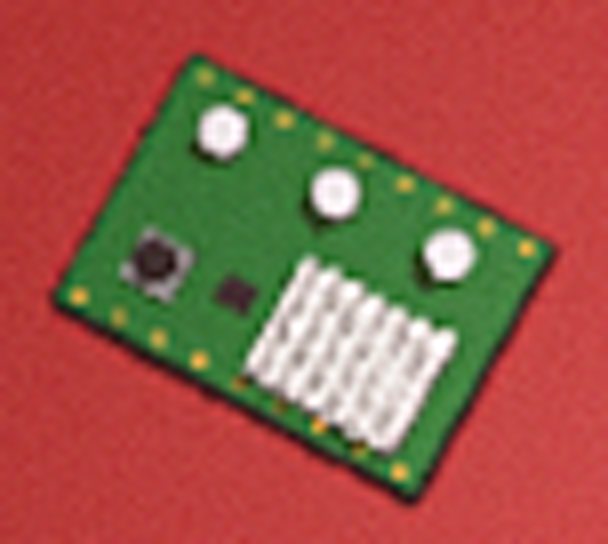

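View pics/cs.png

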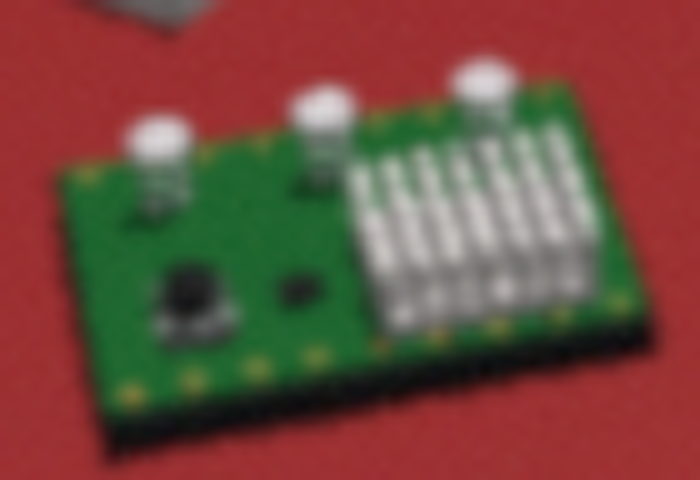

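The crop confirms the finned board. In the top crop the caps are at (223,132), (335,193) and (448,254), and the button is at (156,259). In the side crop the caps are at (160,138), (323,106) and (484,80), and the button is at (188,280). Next I'll fit the pose.

```bash
cat >> h.py <<'E'
P=dict(l=(.03,.05,.044),m=(.03,0,.044),r=(.03,-.05,.044),b=(-.025,.05,.035))
def W(q,p):
    c,s=np.cos(q[2]),np.sin(q[2]); return np.array([q[0]+c*p[0]-s*p[1],q[1]+s*p[0]+c*p[1],p[2]])
E
python3 - <<'E'
from h import *
from scipy.optimize import least_squares
from plant import *
f=load("top");s=load("side")
T=dict(l=(223,132),m=(335,193),r=(448,254),b=(156,259));S=dict(l=(160,138),m=(323,106),r=(484,80),b=(188,280))
T={k:np.array([197+(x+.5)/8-.5,130+(y+.5)/8-.5]) for k,(x,y) in T.items()}
S={k:np.array([175+(x+.5)/10-.5,172+(y+.5)/10-.5]) for k,(x,y) in S.items()}
for cs in ([(f,T)],[(s,S)],[(f,T),(s,S)]):
    r=least_squares(lambda q:np.concatenate([proj(c,W(q,P[k]))-D[k] for c,D in cs for k in P]),[.6,.2,-.5])
    print(r.x,np.round(r.fun,2))
q=r.x; np.save("q.npy",q)
for k in P: print(k,W(q,P[k]))
for k in "bm":
  for dy in(0,180):
    p=W(q,P[k]);p[2]=.2; print(k,dy,solve_ik(list(p),[180,0,float(np.degrees(q[2]))+dy]))
print(get_state())
E
```

```text
[ 0.5899044   0.2326153  -0.52595118] [-0.09 -0.07  0.07 -0.03  0.2   0.06 -0.18  0.04]
[ 0.58991837  0.23320116 -0.52518243] [-0.16 -0.08  0.01  0.21  0.07 -0.04  0.08 -0.09]
[ 0.58997229  0.23287882 -0.52563639] [-0.18 -0.09 -0.02 -0.05  0.11  0.03 -0.27  0.03 -0.08 -0.15  0.08  0.15
  0.14 -0.09  0.15 -0.16]
l [0.64101061 0.26107615 0.044     ]
m [0.61592243 0.21782591 0.044     ]
r [0.59083425 0.17457567 0.044     ]
b [0.59343534 0.28867315 0.035     ]
b 0 [  -8.27627267   38.03953309  -29.61327476   93.30863438   21.9550326
   54.52984876 -165.67460935]
b 180 [  8.15528315  49.48589962 -58.18205864  92.17931831  45.5406914
  64.83463563  -1.70612661]
m 0 [  -6.71438979   35.81962867  -22.13455204   94.69646095   16.10416864
   52.65049801 -155.01999907]
m 180 [  7.40104807  42.07809746 -43.99249298  93.68846789  33.25966978
  58.07075032  12.52959654]
{'time': 0.1, 'joint_pos': array([66.00425886, 26.83156963, -0.66592888, 91.87758803,  0.34689291,
       61.38584692, -3.22523228]), 'joint_vel': array([ 0.12732679, -0.12092093, -0.04965161, -0.09274991, -0.02043061,
        0.05002949, -0.06183178]), 'joint_efforts': array([ 1.49388063e-03, -5.33520699e+01,  2.15537549e-02, -2.51967466e+01,
        1.14608923e-02,  4.27030420e-03, -1.15527581e-05]), 'tcp_pos': array([ 0.23836355, -0.60428889,  0.3030125 ]), 'orientation': array([-1.79907340e+02,  8.90733100e-03,  2.15313774e+01]), 'ft_force': array([0.79968182, 0.35171244, 0.23184549]), 'ft_torque': array([-0.00348177,  0.02390342, -0.0440441 ]), 'gripper_force': 0.0, 'opening': 1.0024630978002411}
```

```bash
python3 - <<'E'
from h import *
from plant import *
q=np.load("q.npy"); o=[180,0,float(np.degrees(q[2]))+180]
p=W(q,P["b"])
reach([p[0],p[1],.30],o); set_gripper(0.0,20)
move_straight([p[0],p[1],.035+.073+.025],o)
wait(.3); g=get_state(); print(g["time"],g["tcp_pos"],p,g["orientation"],g["ft_force"],g["opening"])
f=grab_frame("side"); t=grab_frame("top")
a=[cv2.resize(x["frame"][r:r+75,c:c+75,::-1],(400,400),interpolation=cv2.INTER_CUBIC) for x,r,c in((f,150,165),(t,125,190))]
cv2.imwrite("pics/hov.png",np.hstack(a))
E
```

```text
5.7917 [0.59364307 0.28867874 0.13347698] [0.59343534 0.28867315 0.035     ] [1.79971455e+02 3.20363258e-02 1.49873782e+02] [-0.23479693  0.21699995  0.11785569] -0.0007803962676590997
```

View pics/hov.png

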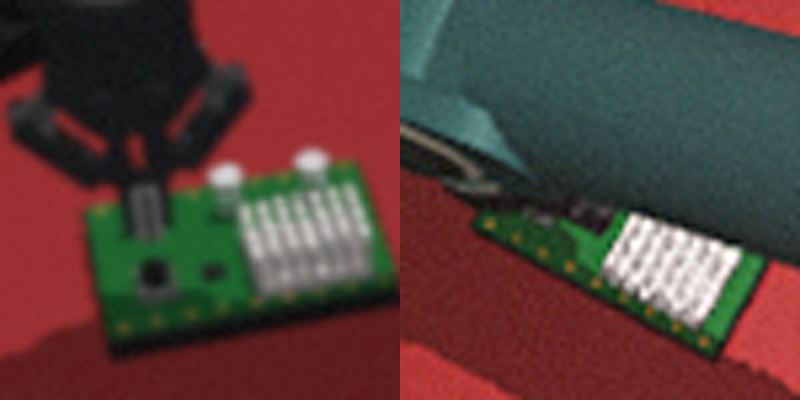

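The side view shows the shut fingertips at (147,235), right above the button at (155,275), and clear of the neighbouring springs. Pressing the button now.

```bash
python3 - <<'E'
from h import *
from plant import *
q=np.load("q.npy"); p=W(q,P["b"])
f0=get_state()["ft_force"]
print(move_straight([p[0],p[1],.035+.073+.003],speed=.04))
hit=move_straight([p[0],p[1],.093],speed=.012,contact_N=8)
g=get_state(); print(hit,g["time"],g["tcp_pos"],g["ft_force"]-f0)
wait(.2); g=get_state(); print(g["tcp_pos"],g["ft_force"]-f0)
move_straight([p[0],p[1],.16],speed=.08); wait(.2)
g=get_state(); print(g["time"],g["tcp_pos"],g["ft_force"]-f0)
E
```

```text
False
True 7.4833 [0.59352243 0.28872256 0.10178743] [ 0.02870041 -0.40587751  4.35023781]
[0.5935297  0.2887088  0.10178107] [ 0.33802242 -1.09281468  5.06314887]
8.7667 [0.59321856 0.28855328 0.15940437] [-0.12162283  1.48532199 -0.71033997]
```

The tips reached about 28.8 mm at about 5 N, which is just at the button's stop. I'll press once more, a little harder, to be sure and to calibrate the fingertip length. Then the spring.

```bash
python3 - <<'E'
from h import *
from plant import *
q=np.load("q.npy"); p=W(q,P["b"])
f0=get_state()["ft_force"]
move_straight([p[0],p[1],.111],speed=.06)
hit=move_straight([p[0],p[1],.098],speed=.012,contact_N=14)
wait(.2); g=get_state(); print(hit,g["time"],g["tcp_pos"],g["ft_force"]-f0)
move_straight([p[0],p[1],.17],speed=.08); wait(.2)
m=W(q,(.032,0,.044)); o=[180,0,float(np.degrees(q[2]))+180]
move_straight([m[0],m[1],.17],o,speed=.1)
move_straight([m[0],m[1],.044+.073+.015],o,speed=.08); wait(.2)
g=get_state(); print(g["time"],g["tcp_pos"],m,g["ft_force"]-f0)
f=grab_frame("side")
cv2.imwrite("pics/hov2.png",cv2.resize(f["frame"][150:225,165:255,::-1],(720,600),interpolation=cv2.INTER_CUBIC))
E
```

```text
True 10.75 [0.59353259 0.28874495 0.10176546] [-0.37006822 -1.81084604  7.30676562]
13.6917 [0.61788943 0.21697815 0.13255601] [0.61765244 0.21682238 0.044     ] [ 0.71535357 -1.14807291  0.27918203]
```

View pics/hov2.png

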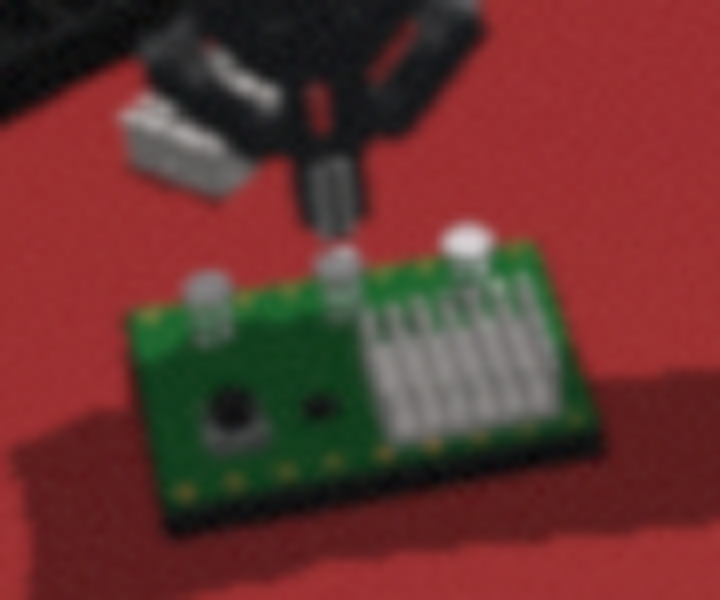

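The side view shows the fingertips at (333,230), right above the middle cap at (338,262). The button is up and the board is in place. Both presses stopped at z=0.1018, so that is the button's hard stop and the tip length is 72.8 mm. Pressing the spring 5 mm now.

```bash
python3 - <<'E'
from h import *
from plant import *
q=np.load("q.npy"); m=W(q,(.032,0,.044))
f0=get_state()["ft_force"]
hit=move_straight([m[0],m[1],.1115],speed=.02,contact_N=6)
for _ in range(3):
    wait(.2); g=get_state(); print(hit,g["time"],g["tcp_pos"],g["ft_force"]-f0)
move_straight([m[0],m[1],.20],speed=.08)
move_straight([m[0]-.05,m[1]-.05,.30],speed=.15); wait(.5)
g=get_state(); print(g["time"],g["ft_force"]-f0)
f=grab_frame("side")
cv2.imwrite("pics/end.png",cv2.resize(f["frame"][150:225,165:255,::-1],(720,600),interpolation=cv2.INTER_CUBIC))
E
```

```text
False 15.1167 [0.61761105 0.2167984  0.11159566] [0.24838582 0.09651402 4.25154669]
False 15.3167 [0.61762125 0.21679629 0.11151727] [-1.36063303 -0.91608929  4.05243247]
False 15.5167 [0.61763411 0.21678963 0.11148357] [-0.64540293 -1.43286863  3.58765702]
18.2417 [0.31529479 0.24764933 1.31277107]
```

View pics/end.png

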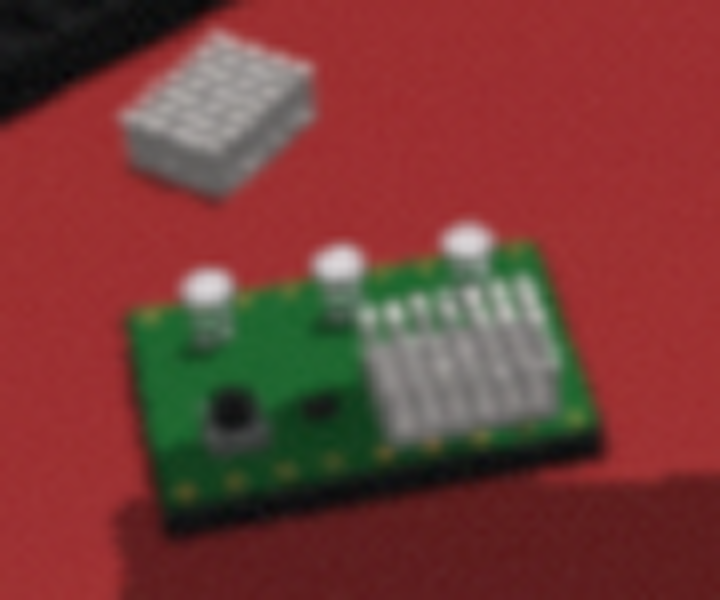

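The end view shows the board where it was, with all three caps (208,287), (338,265), (467,243) and the button (235,410) up, and the arm clear.

```bash
python3 -c "
from plant import *
print(hand_in())"
```

```text
the job is handed in; nothing more can be done
None
```

The job is handed in (no verdict was returned): I pressed the finned board's button to its stop twice (the second to confirm it), it came up, I held the middle spring about 5 mm down for 0.6 s, and my last picture shows the board in place with button and springs up.

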